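# Shut and latch the gate of the bottle pen

### The job

The gate of the little bottle pen on the bench stands ajar. Lift its latch bar by the black tab so that it clears the catch, swing the gate gently shut against the sprung strike plate, and, keeping the gate pressed, let the bar down behind the lip so that the gate stays latched when you let go. Do not force the catch, and leave the bottles in the pen as they stand.

Things in the scene. Friction and masses are not known exactly. Their poses are not given: they have to be found in the camera images.
- pen: Low bottle pen of grey sheet and steel, fixed to the bench, 134 (x) x 274 (y) mm base, walls to 78 mm high, open at the top. Origin: centre of the underside, on the bench. Its -x side, which faces the robot, is closed by the gate; +y is the hinge side, -y the catch side; z up.
- gate (a joint): Gate angle about its upright hinge, rad: 0 = square across the pen's front, positive = swung out towards the robot (pen -x). Lightly stiff, stays where left. Steel frame 8 mm thick, top edge 100 mm above the bench, from 12 to 190 mm from the hinge axis. Latched, it reads from -0.07 to +0.07, depending on how the catch is set.
- gate_hinge (a point): Point on the gate's hinge axis (upright), 85 mm above the bench, at pen x -65, y +115 mm. Its own x and y axes turn with the gate: from here the gate runs along its -y axis, and its -x axis is the outer (robot) side.
- bar_pivot (a joint): Angle of the latch bar, rad: 0 = level, lying on its rest peg on the gate (it falls back to this by its own weight, about 0.13 kg); positive = free end raised; stop at 0.30. The pivot lies level with gate_hinge, from it 35 mm along the gate and 14 mm out from the gate's middle plane.
- latch_bar: Steel bar outside the gate, 10 mm thick, 14 mm high; origin on the pivot, runs along its -y axis to a free end at 195 mm. Pressed in, raised, it meets the sprung strike plate; 2 mm on it is behind the lip, 6 mm on the plate is at its hard stop. Spring: 1.5 N plus 1.2 N a mm at the bar end, 1.5 times that felt at the tab: 8 to 11 N there is right; over 15 N on the catch is too much.
- grip_tab (a point): Grip height on the upright black tab fixed to the latch bar, 110 mm from the pivot along the bar and 48 mm above the bar's centre line, so 133 mm above the bench when the bar is down. The tab is 10 mm thick (square to the gate), 24 mm wide along it, and ends 20 mm above this point; pinch it from above across the 10 mm. The gate's top edge is 33 mm below this point.
- catch: Fixed foot of the catch, origin at pen x -15, y -100 mm, bench level. A steel jaw, 24 mm wide along y, is clamped on it. In front the jaw has a lip 12 mm thick, top 94 mm above the bench: 16 mm above the underside of the lowered bar, cleared when the bar is raised by more than 0.10 rad. Behind stands a black sprung strike plate, 76 to 152 mm above the bench, as wide as the lip.
- catch_slot (a point): Nominal place of the latched bar's centre line in the jaw (215 mm from the hinge, 85 mm high, gate at 0), fixed to the catch's foot. The jaw itself, with lip and strike plate, is clamped up to 14 mm nearer to or farther from the robot than this; that is not measured and has to be felt.
- bottle_buffer_mid (a point): White bottle, 51 mm across, 98 mm high, standing loose in the pen on its 6 mm base; point half-way up. Leave alone.
- bottle_control_mid (a point): Brown bottle with red cap, 34 mm across, 62 mm high, loose in the pen; point half-way up. Leave alone.
- bottle_control2_mid (a point): Brown bottle with blue cap, 34 mm across, 62 mm high, loose in the pen; point half-way up. Leave alone.

How it is judged:
On the way, in this order (a step that is already met when the one before it is completed fails the run):
1. the bar is raised clear while the gate is still ajar (value of joint bar_pivot above 0.1 rad and value of joint gate above 0.12 rad), for 0.1 s.
2. the gate is shut with the bar still raised over the lip (value of joint bar_pivot above 0.08 rad and value of joint gate below 0.08 rad), for 0.05 s.
At the end, for the whole second after the job is handed in: The gate is shut (gate joint between -0.09 and 0.08 rad, at rest) and held by the bar, which lies down (within 0.03 rad of level) behind the lip of the catch, the sprung strike plate pressing it against the lip (more than 2.5 N on the catch) (value of joint gate between -0.09 and 0.08 rad and contact force between latch_bar and catch above 2.5 N and value of joint bar_pivot below 0.03 rad and not (velocity of joint gate above 0.05 rad/s or velocity of joint gate below -0.05 rad/s)); the robot touches nothing.
It fails at once if the bar pressed or knocked on the catch with more than 15 N (contact force between latch_bar and catch above 15 N).
It fails at once if the gate slammed (faster than 1.5 rad/s) (velocity of joint gate below -1.5 rad/s).
It fails at once if a bottle in the pen moved by more than 20 mm (distance of any of bottle_buffer_mid, bottle_control_mid, bottle_control2_mid from where it was at the start of the episode above 0.02 m).
It also fails if it takes over 48 s, if anything falls off the work surface, if the arm or the gripper's body presses on something with over 40 N, if the wrist force passes 120 N, or if a joint passes its speed limit or range.

### The arm

A 6-joint arm with a two-finger parallel gripper is mounted at the origin on a cart in front of the work surface, level with it; the furniture and walls round the work are solid. World frame = base frame: x ahead of the robot, y to its left, z up, the work surface at z = 0. Lengths are in m, angles in rad, forces in N, time in s.
With the tool pointing down it reaches from about 0.3 to 0.775 m from the base axis. Payload 14.6 kg.
Tool frame: the origin (TCP) lies midway between the tips of the shut fingers; the grasp point (between the pads) lies 19 mm behind it (ctrl.grip_depth is the z of the grasp point in the tool frame, in m); z points along the fingers, y is the line along which they close (so a half turn about z gives the same grasp; the last joint's range is limited). The gripper opens to 94 mm and grips with 3 to 60 N. Pads are 16 mm wide; open, the fingers measure 119 mm over their backs; the gripper's body (75 mm by 177 mm) begins 78 mm behind the grasp point.
Start: joints at [-1.376, 0.3, 1.521, -0, 1.321, -0.067], TCP at [0.142, -0.531, 0.205] pointing down, gripper open.
Joint ranges: [-3.03, 3.03], [-0.79, 2.21], [0.23, 2.52], [-1.04, 4.18], [0, 3.07], [-2.55, 2.55]. Speed limits (rad/s): [2.22, 2.22, 2.57, 3.14, 3.14, 3.14].

### API

Orientations are given as [roll, pitch, yaw] about the fixed x, y, z axes, in that order (R = Rz(yaw) Ry(pitch) Rx(roll)).
In Python, from station import ctrl gives the robot as it stands. The module is installed in compiled form; this text tells all that it offers.
- The arm moves only by the tool carry_out, never from a script. Its argument "commands" is a list of rows, each a list of 3 entries, a list of its own where there are three numbers: the closure, from 0 (fully open) to 1 (shut), then the shift along the tool's x, y, z in mm, then the turn, a rotation vector about the tool's x, y, z in rad. In form: [[gripper, [tx, ty, tz], [wx, wy, wz]], ...]. A call has 1 to 10 rows; each row shifts and turns the commanded pose from where the row before left it, along the tool's axes as they then stand; what a row does not reach is not made up. A row lasts 1/8 s, in which the tool goes at most 62.5 mm and 10.7 degrees, less where a joint would pass 70% of its speed; a pose out of reach is approached as far as the arm can. A call with a gripper value outside its range is refused whole. The fingers move at their own pace and stop on an object; "squeeze" is the grip in N (left out, the last holds). Time passes only in rows, so rows that do not move let the fingers close. It gives the time, the measured TCP pose, the force, the opening and the grip force at its end, in the units of the state.
- ctrl.get_obs(): the state, without advancing time (a new reading comes with each control period).
- ctrl.camera(name): name is "scene" or "top" or "wrist"; returns a dict with "img" (384x512x3 uint8, blue, green, red), "camera_matrix" (3x3 intrinsics, pixels), "rvec" (rotation vector, rad) and "tvec" (3), from world to camera coordinates, as OpenCV has them. Camera axes: x right, y down, z forward; pixel columns grow to the right and rows downward; lengths in m; the calibration is good to about 2 mm. A picture is of the moment at which its call begins. There is no depth.
- ctrl.hand_in(): hands the job in; it is judged then, once.
Trained networks look in the newest picture that a camera, given by its name, has taken for a name from the list of things; names that differ only in an ending like _2 or _b are one class to them, and where a whole thing is asked for, a point or a joint stands for the part that bears it (a point fixed in the world has none). Each returns a list of dicts, best first, with "score" (0 to 1); they miss things now and then, are a little off and sometimes report something else, mostly with a low value. They report only what shows in the picture. A call takes as long as a camera call.
- ctrl.outline_of(thing, camera): "region" (384x512 bool, what is visible of it).
- ctrl.place_of(thing, camera): "at" ([x, y, z] in m, in world coordinates, good to about 4 mm: a listed point, or the origin of a listed thing).
The state is a dict: "time_s": time; "qpos": joint angles; "joint_vel": joint speeds; "tau": joint torques, N m; "ee_pos": TCP position; "eef_rot": TCP orientation; "force": force on the tool from outside, world axes, zero at the start; "moment": the same for the moment, N m; "grip_width": finger opening in m; "grip_force": force on a finger pad.
Only numpy, scipy, OpenCV 4.12 (cv2) and the standard library are available. Lean on these libraries where they do the work, as an engineer would, in place of code of your own. Each camera call takes 0.05 s, during which the arm holds its last target. There are 200 camera calls.

## Working session

There is one attempt and no reset: what is moved stays moved. The work goes in short steps, Python scripts to look and compute and a tool call to move; the robot and the scene stay as the last step left them, time stands still between calls to the robot, and variables do not carry over. Pictures are saved under pics/ and viewed, at most 10 in all, crops included, and the job is handed in when it is done.

Besides the shell and the picture viewer there is one more tool, called after "Emit:" in YAML: its name, and indented under it one key for each argument. carry_out: Moves the arm, as the interface text tells. Its arguments: {"type":"object","properties":{"commands":{"type":"array","items":{"type":"array"}},"squeeze":{"type":"number"}},"required":["commands"]}

```bash
mkdir -p pics
cat > h.py <<'E'
from station import ctrl
import numpy as np, cv2
def P(names,cam):
    for n in names:
        r=ctrl.place_of(n,cam)
        print(cam,n,[(np.round(d['at'],4).tolist(),round(d['score'],2)) for d in r[:2]])
def st():
    o=ctrl.get_obs()
    for k in ("time_s","qpos","ee_pos","eef_rot","force","grip_width","grip_force"): print(k,np.round(o[k],4).tolist())
E
python3 - <<'E'
from h import *
st(); print(ctrl.grip_depth)
ims=[]
for c in("scene","top"):
    ims.append(ctrl.camera(c)["img"])
    P(["pen","gate_hinge","grip_tab","catch","catch_slot","latch_bar"],c)
cv2.imwrite("pics/a.png",cv2.resize(np.hstack(ims),(800,300)))
E
```

```text
time_s 0.0
qpos [-1.3756, 0.3004, 1.5216, -0.0, 1.3207, -0.0666]
ee_pos [0.1423, -0.531, 0.2049]
eef_rot [-3.1405, -0.0001, 0.2618]
force [0.3116, 0.0578, 0.4016]
grip_width 0.094
grip_force 0.0
-0.0188
scene pen [([0.6631, 0.048, -0.0025], 0.69)]
scene gate_hinge []
scene grip_tab [([0.4855, 0.0864, 0.1288], 0.7)]
scene catch [([0.638, -0.0492, 0.0009], 0.57)]
scene catch_slot [([0.5784, -0.0419, 0.0865], 0.86)]
scene latch_bar [([0.5738, 0.1606, 0.0864], 0.88), ([0.6988, 0.1301, 0.0517], 0.27)]
top pen [([0.6635, 0.0541, 0.0008], 0.87)]
top gate_hinge [([0.6089, 0.1685, 0.0864], 0.69)]
top grip_tab [([0.4891, 0.0944, 0.1341], 0.94)]
top catch [([0.6417, -0.0484, 0.0005], 0.83)]
top catch_slot []
top latch_bar [([0.5718, 0.162, 0.0863], 0.67)]
```

View pics/a.png

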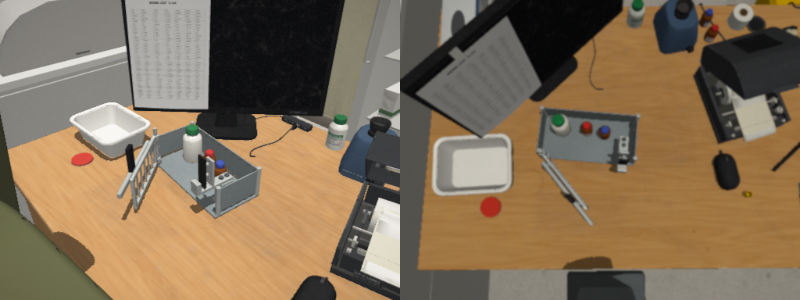

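Run:
```python
import numpy as np
from scipy.optimize import least_squares
# pen yaw a, origin, gate g
R=lambda a:np.array([[np.cos(a),-np.sin(a)],[np.sin(a),np.cos(a)]])
obs=dict(pen=[(.6631,.048),(.6635,.0541)],hinge=[(.6089,.1685)],tab=[(.4855,.0864),(.4891,.0944)],catch=[(.638,-.0492),(.6417,-.0484)],slot=[(.5784,-.0419)],bar=[(.5738,.1606),(.5718,.162)])
# gate positive -> swung toward -x: -y axis turns to -x => rotation by -g about z (R(-g)*(0,-1) = (-sin g,-cos g))
def pred(p):
    o=p[:2];A=R(p[2]);h=o+A@[-.065,.115];G=R(p[2]-p[3])
    return dict(pen=o,hinge=h,tab=h+G@[-.014,-.145],catch=o+A@[-.015,-.1],slot=h+A@[-.014,-.215],bar=h+G@[-.014,-.035])
f=lambda p:np.concatenate([pred(p)[k]-q for k in obs for q in obs[k]])
s=least_squares(f,[.66,.05,0,.6],loss='soft_l1',f_scale=.004)
print(s.x,{k:np.round(v,4) for k,v in pred(s.x).items()});print(np.round(s.fun*1000,1))
```

```text
[ 0.66389146  0.05043075 -0.08581396  0.81150163] {'pen': array([0.6639, 0.0504]), 'hinge': array([0.609 , 0.1706]), 'tab': array([0.4869, 0.0911]), 'catch': array([ 0.6404, -0.0479]), 'slot': array([ 0.5766, -0.0424]), 'bar': array([0.5729, 0.1597])}
[ 0.8  2.4  0.4 -3.7  0.1  2.1  1.4  4.7 -2.2 -3.3  2.4  1.3 -1.3  0.5
 -1.8 -0.5 -0.9 -0.9  1.1 -2.3]
```

The scene view shows the pen with the gate ajar (tab at about 130,160) and the catch with its black plate at about 205,170. In the top view the tab is at about 565,183, and the route from the right is clear. The fit agrees with the given sizes, with the gate at about 0.81 rad. I'm going above the tab next.

Emit:
carry_out:
  commands:
    - [0.3,[0,0,-30],[0,0,0]]
    - [0.3,[45,-46,0],[0,0,0]]
    - [0.3,[45,-46,0],[0,0,0]]
    - [0.3,[45,-46,0],[0,0,0]]
    - [0.3,[45,-46,0],[0,0,0]]
    - [0.3,[45,-46,0],[0,0,0]]
    - [0.3,[45,-46,0],[0,0,0]]
    - [0.3,[45,-46,0],[0,0,0]]
    - [0.3,[45,-46,0],[0,0,0]]
    - [0.3,[45,-46,0],[0,0,0]]

```text
time_s: 1.95
ee_pos: [0.4189, -0.039, 0.2358]
eef_rot: [3.141, -0.001, 0.262]
force: [1.4, -1.6, 0.1]
grip_width: 0.0657
grip_force: 0.0
```

Emit:
carry_out:
  commands:
    - [0.3,[44,-50,0],[0,0,0]]
    - [0.3,[0,0,0],[0,0,-0.137]]
    - [0.3,[0,0,0],[0,0,-0.137]]
    - [0.3,[0,0,0],[0,0,-0.138]]
    - [0.3,[0,0,0],[0,0,0]]
    - [0.3,[0,0,0],[0,0,0]]

```text
time_s: 2.7
ee_pos: [0.446, 0.0149, 0.2355]
eef_rot: [3.142, -0.0, 0.671]
force: [0.1, 0.2, 0.7]
grip_width: 0.0658
grip_force: 0.0
```

Run:
```python
from h import *
st()
w=ctrl.camera("wrist")["img"];P(["grip_tab","gate_hinge","latch_bar","catch_slot"],"wrist")
ctrl.camera("top");P(["grip_tab","gate_hinge","latch_bar"],"top")
s=ctrl.camera("scene")["img"];P(["grip_tab"],"scene")
cv2.imwrite("pics/b.png",cv2.resize(np.hstack([w,s]),(800,300)))
```

```text
time_s 2.7
qpos [-0.0487, 0.0409, 1.7531, 0.0, 1.3476, 0.8515]
ee_pos [0.446, 0.0149, 0.2355]
eef_rot [3.1415, -0.0001, 0.6706]
force [0.1199, 0.2376, 0.6543]
grip_width 0.0658
grip_force 0.0
wrist grip_tab [([0.4887, 0.0903, 0.1392], 0.61)]
wrist gate_hinge []
wrist latch_bar []
wrist catch_slot [([0.5757, -0.0453, 0.0836], 0.67)]
top grip_tab [([0.4884, 0.0909, 0.133], 0.53)]
top gate_hinge [([0.6098, 0.1658, 0.0884], 0.61)]
top latch_bar [([0.5756, 0.159, 0.0847], 0.5)]
scene grip_tab [([0.4856, 0.0898, 0.1303], 0.66)]
```

View pics/b.png

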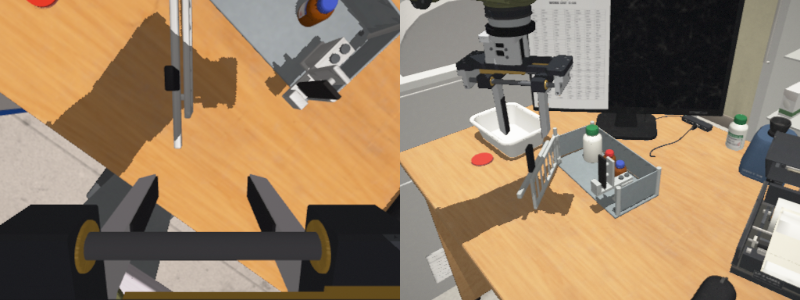

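The wrist view shows the tab at about (171,78), with the bar running along the finger axis, and all three cameras agree to about 2 mm. I'll go over it and down.

Emit:
carry_out:
  commands:
    - [0.3,[40,-17,0],[0,0,0]]
    - [0.3,[40,-17,0],[0,0,0]]
    - [0.3,[0,0,0],[0,0,0]]
    - [0.3,[0,0,30],[0,0,0]]
    - [0.3,[0,0,30],[0,0,0]]
    - [0.3,[0,0,0],[0,0,0]]

```text
time_s: 4.0
ee_pos: [0.4862, 0.0908, 0.1741]
eef_rot: [-3.14, 0.003, 0.673]
force: [0.7, 0.3, 0.3]
grip_width: 0.0661
grip_force: 0.0
```

Run:
```python
from h import *
st()
w=ctrl.camera("wrist")["img"];P(["grip_tab"],"wrist")
ctrl.camera("top");P(["grip_tab"],"top")
s=ctrl.camera("scene")["img"];P(["grip_tab"],"scene")
cv2.imwrite("pics/c.png",cv2.resize(np.hstack([w,s]),(800,300)))
```

```text
time_s 4.0
qpos [0.1106, 0.2083, 1.7117, -0.0001, 1.2252, 1.0081]
ee_pos [0.4862, 0.0908, 0.1741]
eef_rot [-3.1397, 0.0031, 0.6733]
force [0.6737, 0.2836, 0.2715]
grip_width 0.0661
grip_force 0.0
wrist grip_tab [([0.4898, 0.0892, 0.1358], 0.61)]
top grip_tab []
scene grip_tab [([0.4856, 0.0851, 0.1319], 0.78)]
```

View pics/c.png

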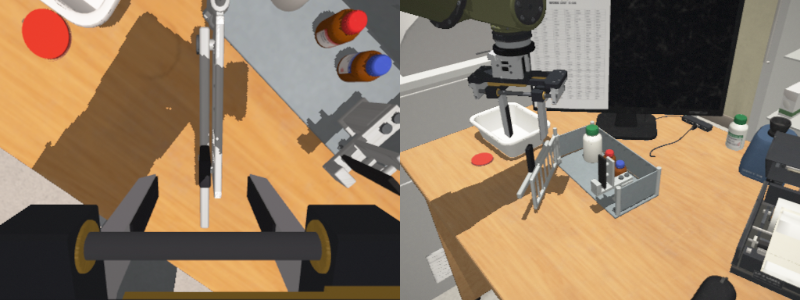

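In the wrist view the tab at (204,165) is centred between the fingers. Descend and grip.

Emit:
carry_out:
  commands:
    - [0.3,[0,0,30],[0,0,0]]
    - [0.3,[0,0,30],[0,0,0]]
    - [0.3,[0,0,0],[0,0,0]]
    - [0.6,[0,0,0],[0,0,0]]
    - [0.8,[0,0,0],[0,0,0]]
    - [1,[0,0,0],[0,0,0]]
    - [1,[0,0,0],[0,0,0]]
    - [1,[0,0,0],[0,0,0]]
    - [1,[0,0,0],[0,0,0]]
  squeeze: 20

```text
time_s: 5.42
ee_pos: [0.4873, 0.0914, 0.1155]
eef_rot: [3.142, -0.0, 0.674]
force: [1.0, -0.9, 0.1]
grip_width: 0.0101
grip_force: 20.0
```

Gripped (10.1 mm). Raising the bar about its pivot.

Emit:
carry_out:
  commands:
    - [1,[1.2,0,-4.4],[0,-0.04,0]]
    - [1,[1.2,0,-4.4],[0,-0.04,0]]
    - [1,[1.2,0,-4.4],[0,-0.04,0]]
    - [1,[1.2,0,-4.4],[0,-0.04,0]]
    - [1,[1.2,0,-4.4],[0,-0.04,0]]
    - [1,[0,0,0],[0,0,0]]
    - [1,[0,0,0],[0,0,0]]
    - [1,[0,0,0],[0,0,0]]

```text
time_s: 6.42
ee_pos: [0.4936, 0.0964, 0.1366]
eef_rot: [3.141, 0.198, 0.674]
force: [6.5, 2.2, -5.0]
grip_width: 0.0098
grip_force: 20.0
```

Run:
```python
from h import *
from scipy.spatial.transform import Rotation as Ro
st(); o=ctrl.get_obs(); R=Ro.from_euler('xyz',o['eef_rot'])
p=np.array(o['ee_pos'])
# pivot predicted from grip
print("pivot",p+R.apply([.110,0,.029]))
s=ctrl.camera("scene")["img"];P(["grip_tab","latch_bar","gate_hinge"],"scene")
ctrl.camera("top");P(["gate_hinge","catch","pen"],"top")
# swing rows: rotate about vertical axis through hinge by +d in world
h=np.array([.609,.1695,0]);h[2]=p[2]
for d in(.06,.02,.005):
    D=Ro.from_rotvec([0,0,d]); sh=R.inv().apply(D.apply(p-h)+h-p)*1000
    print(d,np.round(sh,2),np.round(R.inv().apply([0,0,d]),4))
cv2.imwrite("pics/d.png",s)
```

```text
time_s 6.425
qpos [0.1711, 0.3727, 1.6041, -0.0977, 1.3399, 1.0991]
ee_pos [0.4936, 0.0964, 0.1366]
eef_rot [3.1414, 0.198, 0.6736]
force [6.5396, 2.2438, -4.9764]
grip_width 0.0098
grip_force 19.9961
pivot [0.5734249  0.16009437 0.08656337]
scene grip_tab [([0.4922, 0.0957, 0.1545], 0.98)]
scene latch_bar [([0.5744, 0.1634, 0.0865], 0.61), ([0.6973, 0.1256, 0.0545], 0.44)]
scene gate_hinge [([0.6112, 0.1696, 0.0833], 0.67)]
top gate_hinge []
top catch [([0.6417, -0.0496, -0.0007], 0.93)]
top pen [([0.6653, 0.0517, 0.0003], 0.88)]
0.06 [-0.63  8.17  0.13] [-0.0118  0.     -0.0588]
0.02 [-0.26  2.72  0.05] [-0.0039  0.     -0.0196]
0.005 [-0.07  0.68  0.01] [-0.001   0.     -0.0049]
```

View pics/d.png

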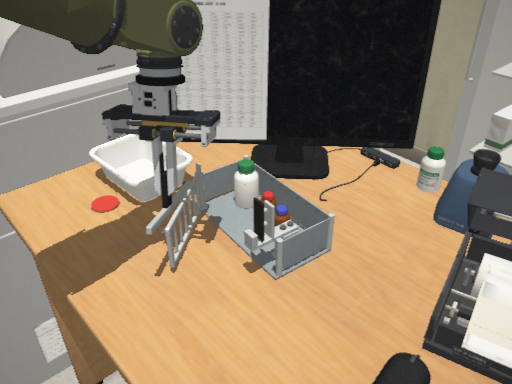

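The bar is raised: its free end at about (153,228) stands above the gate top. The pivot from the grip agrees with the estimate. Now I'll swing the gate, with a check halfway.

Emit:
carry_out:
  commands:
    - [1,[-0.3,4.1,0.1],[-0.0059,0,-0.0294]]
    - [1,[-0.6,8.2,0.1],[-0.0118,0,-0.0588]]
    - [1,[-0.6,8.2,0.1],[-0.0118,0,-0.0588]]
    - [1,[-0.6,8.2,0.1],[-0.0118,0,-0.0588]]
    - [1,[-0.6,8.2,0.1],[-0.0118,0,-0.0588]]
    - [1,[-0.6,8.2,0.1],[-0.0118,0,-0.0588]]
    - [1,[-0.3,4.1,0.1],[-0.0059,0,-0.0294]]
    - [1,[0,0,0],[0,0,0]]
    - [1,[0,0,0],[0,0,0]]

```text
time_s: 7.95
ee_pos: [0.5266, 0.0605, 0.1368]
eef_rot: [-3.141, 0.2, 1.033]
force: [2.8, -0.5, -2.7]
grip_width: 0.0098
grip_force: 20.0
```

```bash
cat >> h.py <<'E'
from scipy.spatial.transform import Rotation as Ro
def g(ds=(.06,.02,.005),h=(.6095,.171)):
    o=ctrl.get_obs(); R=Ro.from_euler('xyz',o['eef_rot']);p=np.array(o['ee_pos']);h=np.array([*h,p[2]])
    print("pos",np.round(p,4),"rot",np.round(o['eef_rot'],3),"pivot",np.round(p+R.apply([.110,0,.029]),4),"gate(yaw)",round(-.086+np.pi/2-o['eef_rot'][2],3))
    G=h+0; a=np.arctan2(*(p-h)[[1,0]]); r=np.hypot(*(p-h)[:2]); print("r",r*1000,"gate(pos)", round(-.086-(a+np.pi/2)-np.arcsin(.014/r),3))
    print("Ftool",np.round(R.inv().apply(o['force']),2),"Fworld",np.round(o['force'],2),"tilt",round(o['eef_rot'][1],3))
    for d in ds:
        sh=R.inv().apply(Ro.from_rotvec([0,0,d]).apply(p-h)+h-p)*1000
        print(d,np.round(sh,2),np.round(R.inv().apply([0,0,d]),4))
E
python3 -c "from h import *; g()"
```

```text
pos [0.5266 0.0605 0.1368] rot [-3.141  0.2    1.033] pivot [0.5789 0.1481 0.0866] gate(yaw) 0.452
r 138.12421416510904 gate(pos) 0.456
Ftool [1.48 2.67 2.48] Fworld [ 2.78 -0.54 -2.73] tilt 0.2
0.06 [-0.61  8.26  0.12] [-0.0119 -0.     -0.0588]
0.02 [-0.26  2.75  0.05] [-0.004  -0.     -0.0196]
0.005 [-0.07  0.69  0.01] [-0.001  -0.     -0.0049]
```

Emit:
carry_out:
  commands:
    - [1,[-0.3,4.1,0.1],[-0.0059,0,-0.0294]]
    - [1,[-0.6,8.2,0.1],[-0.0118,0,-0.0588]]
    - [1,[-0.6,8.2,0.1],[-0.0118,0,-0.0588]]
    - [1,[-0.6,8.2,0.1],[-0.0118,0,-0.0588]]
    - [1,[-0.6,8.2,0.1],[-0.0118,0,-0.0588]]
    - [1,[-0.3,4.1,0.1],[-0.0059,0,-0.0294]]
    - [1,[0,0,0],[0,0,0]]
    - [1,[0,0,0],[0,0,0]]

```text
time_s: 8.95
ee_pos: [0.5628, 0.0408, 0.137]
eef_rot: [-3.14, 0.2, 1.333]
force: [-0.1, -6.2, 1.6]
grip_width: 0.01
grip_force: 20.0
```

Run:
```python
from h import *
g((.01,.005))
w=ctrl.camera("wrist")["img"];s=ctrl.camera("scene")["img"]
cv2.imwrite("pics/e.png",np.hstack([cv2.resize(w,(400,300)),cv2.resize(s[130:290,120:333],(400,300))]))
```

```text
pos [0.5628 0.0408 0.137 ] rot [-3.14   0.2    1.333] pivot [0.5868 0.14   0.0867] gate(yaw) 0.152
r 138.27162789651425 gate(pos) 0.157
Ftool [-6.21  1.33 -0.35] Fworld [-0.13 -6.16  1.57] tilt 0.2
0.01 [-0.14  1.38  0.03] [-0.002  -0.     -0.0098]
0.005 [-0.07  0.69  0.01] [-0.001  -0.     -0.0049]
```

View pics/e.png

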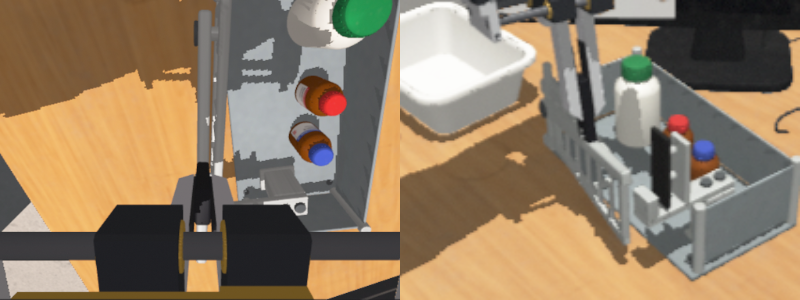

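The wrist view shows the gate nearly closed, the bar raised and the bottles undisturbed. The right-hand view shows the lip and plate just ahead of the bar. Now a slow, felt approach.

Emit:
carry_out:
  commands:
    - [1,[-1.1,1.4,0],[-0.002,0,-0.0098]]
    - [1,[-0.1,1.4,0],[-0.002,0,-0.0098]]
    - [1,[-0.1,1.4,0],[-0.002,0,-0.0098]]
    - [1,[-0.1,1.4,0],[-0.002,0,-0.0098]]
    - [1,[-0.1,0.7,0],[-0.001,0,-0.0049]]
    - [1,[0,0,0],[0,0,0]]

```text
time_s: 9.8
ee_pos: [0.5688, 0.0386, 0.137]
eef_rot: [-3.14, 0.199, 1.379]
force: [2.3, 2.5, -4.9]
grip_width: 0.0099
grip_force: 20.0
```

```bash
python3 -c "from h import *; g(())"
```

```text
pos [0.5688 0.0386 0.137 ] rot [-3.14   0.199  1.379] pivot [0.5882 0.1388 0.0868] gate(yaw) 0.106
r 138.51177665942987 gate(pos) 0.111
Ftool [3.85 1.82 4.19] Fworld [ 2.34  2.54 -4.87] tilt 0.199
```

Emit:
carry_out:
  commands:
    - [1,[-0.1,0.7,0],[-0.001,0,-0.0049]]
    - [1,[-0.1,0.7,0],[-0.001,0,-0.0049]]
    - [1,[0,0,0],[0,0,0]]

```text
time_s: 10.18
ee_pos: [0.5702, 0.0381, 0.137]
eef_rot: [-3.14, 0.199, 1.389]
force: [3.9, 4.0, -6.1]
grip_width: 0.0098
grip_force: 20.0
```

Emit:
carry_out:
  commands:
    - [1,[-0.1,0.7,0],[-0.001,0,-0.0049]]
    - [1,[-0.1,0.7,0],[-0.001,0,-0.0049]]
    - [1,[0,0,0],[0,0,0]]

```text
time_s: 10.55
ee_pos: [0.5715, 0.0377, 0.137]
eef_rot: [-3.14, 0.199, 1.399]
force: [4.3, 4.1, -6.9]
grip_width: 0.01
grip_force: 20.0
```

Emit:
carry_out:
  commands:
    - [1,[0.3,0.7,0],[-0.001,0,-0.0049]]
    - [1,[0,0.7,0],[-0.001,0,-0.0049]]
    - [1,[0,0,0],[0,0,0]]

```text
time_s: 10.92
ee_pos: [0.5729, 0.0375, 0.1371]
eef_rot: [-3.14, 0.2, 1.409]
force: [3.1, 1.8, -5.2]
grip_width: 0.0097
grip_force: 20.0
```

Emit:
carry_out:
  commands:
    - [1,[0,0.7,0],[-0.001,0,-0.0049]]
    - [1,[0,0.7,0],[-0.001,0,-0.0049]]
    - [1,[0,0,0],[0,0,0]]

```text
time_s: 11.3
ee_pos: [0.5743, 0.0371, 0.1372]
eef_rot: [-3.141, 0.2, 1.419]
force: [3.0, 0.3, -4.6]
grip_width: 0.0102
grip_force: 20.0
```

Emit:
carry_out:
  commands:
    - [1,[0,0.7,0],[-0.001,0,-0.0049]]
    - [1,[0,0,0],[0,0,0]]

```text
time_s: 11.55
ee_pos: [0.575, 0.037, 0.1372]
eef_rot: [-3.141, 0.2, 1.424]
force: [1.5, -1.2, -4.3]
grip_width: 0.0097
grip_force: 20.0
```

```bash
python3 -c "from h import *; g((.005,))"
```

```text
pos [0.575  0.037  0.1372] rot [-3.141  0.2    1.424] pivot [0.59  0.138 0.087] gate(yaw) 0.061
r 138.34123893105203 gate(pos) 0.064
Ftool [-0.05  1.7   4.42] Fworld [ 1.54 -1.16 -4.33] tilt 0.2
0.005 [-0.07  0.69  0.01] [-0.001  -0.     -0.0049]
```

Emit:
carry_out:
  commands:
    - [1,[-0.1,0.7,0],[-0.001,0,-0.0049]]
    - [1,[0,0,0],[0,0,0]]

```text
time_s: 11.8
ee_pos: [0.5757, 0.0369, 0.1372]
eef_rot: [-3.141, 0.2, 1.429]
force: [1.4, -1.0, -3.7]
grip_width: 0.01
grip_force: 20.0
```

Emit:
carry_out:
  commands:
    - [1,[-0.1,0.7,0],[-0.001,0,-0.0049]]
    - [1,[0,0,0],[0,0,0]]

```text
time_s: 12.05
ee_pos: [0.5764, 0.0367, 0.1372]
eef_rot: [-3.141, 0.2, 1.434]
force: [1.6, -2.4, -3.7]
grip_width: 0.0098
grip_force: 20.0
```

Emit:
carry_out:
  commands:
    - [1,[-0.1,0.7,0],[-0.001,0,-0.0049]]
    - [1,[0,0,0],[0,0,0]]

```text
time_s: 12.3
ee_pos: [0.5771, 0.0365, 0.1372]
eef_rot: [-3.141, 0.2, 1.439]
force: [1.5, -3.3, -4.0]
grip_width: 0.0101
grip_force: 20.0
```

Emit:
carry_out:
  commands:
    - [1,[-0.3,0.7,0],[-0.001,0,-0.0049]]
    - [1,[0,0,0],[0,0,0]]

```text
time_s: 12.55
ee_pos: [0.5777, 0.0363, 0.1372]
eef_rot: [-3.141, 0.199, 1.444]
force: [2.5, -0.9, -3.6]
grip_width: 0.0098
grip_force: 20.0
```

Emit:
carry_out:
  commands:
    - [1,[-0.2,0.7,0],[-0.001,0,-0.0049]]
    - [1,[0,0,0],[0,0,0]]

```text
time_s: 12.8
ee_pos: [0.5784, 0.0361, 0.1372]
eef_rot: [-3.141, 0.199, 1.449]
force: [2.5, 1.0, -5.8]
grip_width: 0.0097
grip_force: 20.0
```

Emit:
carry_out:
  commands:
    - [1,[-0.1,0.7,0],[-0.001,0,-0.0049]]
    - [1,[0,0,0],[0,0,0]]

```text
time_s: 13.05
ee_pos: [0.5791, 0.0359, 0.1372]
eef_rot: [-3.141, 0.199, 1.454]
force: [1.9, 1.8, -6.9]
grip_width: 0.0095
grip_force: 20.0
```

Emit:
carry_out:
  commands:
    - [1,[-0.1,0.7,0],[-0.001,0,-0.0049]]
    - [1,[0,0,0],[0,0,0]]

```text
time_s: 13.3
ee_pos: [0.5797, 0.0358, 0.1372]
eef_rot: [-3.141, 0.199, 1.459]
force: [3.6, 3.4, -6.6]
grip_width: 0.0099
grip_force: 20.0
```

Emit:
carry_out:
  commands:
    - [1,[0.2,0.7,0],[-0.001,0,-0.0049]]
    - [1,[0,0,0],[0,0,0]]

```text
time_s: 13.55
ee_pos: [0.5805, 0.0357, 0.1373]
eef_rot: [-3.141, 0.199, 1.464]
force: [2.9, 2.0, -6.8]
grip_width: 0.01
grip_force: 20.0
```

Emit:
carry_out:
  commands:
    - [1,[0,0.7,0],[-0.001,0,-0.0049]]
    - [1,[0,0,0],[0,0,0]]

```text
time_s: 13.8
ee_pos: [0.5812, 0.0356, 0.1374]
eef_rot: [-3.141, 0.2, 1.469]
force: [2.0, 1.7, -4.8]
grip_width: 0.0099
grip_force: 20.0
```

Emit:
carry_out:
  commands:
    - [1,[0,0.7,0],[-0.001,0,-0.0049]]
    - [1,[0,0,0],[0,0,0]]

```text
time_s: 14.05
ee_pos: [0.5817, 0.0355, 0.1374]
eef_rot: [-3.14, 0.2, 1.474]
force: [-0.2, 0.8, -4.2]
grip_width: 0.01
grip_force: 20.0
```

Emit:
carry_out:
  commands:
    - [1,[-0.1,0.7,0],[-0.001,0,-0.0049]]
    - [1,[0,0,0],[0,0,0]]

```text
time_s: 14.3
ee_pos: [0.5824, 0.0354, 0.1374]
eef_rot: [-3.14, 0.2, 1.479]
force: [-3.0, 1.7, -2.7]
grip_width: 0.0095
grip_force: 20.0
```

Emit:
carry_out:
  commands:
    - [1,[-0.1,0.7,0],[-0.001,0,-0.0049]]
    - [1,[0,0,0],[0,0,0]]

```text
time_s: 14.55
ee_pos: [0.583, 0.0352, 0.1374]
eef_rot: [-3.14, 0.2, 1.484]
force: [-4.5, 1.7, -1.0]
grip_width: 0.0099
grip_force: 20.0
```

Emit:
carry_out:
  commands:
    - [1,[0,0.7,0],[-0.001,0,-0.0049]]
    - [1,[0,0,0],[0,0,0]]
    - [1,[0,0,0],[0,0,0]]

```text
time_s: 14.92
ee_pos: [0.5836, 0.0351, 0.1374]
eef_rot: [-3.14, 0.2, 1.489]
force: [-6.1, 1.0, -0.4]
grip_width: 0.0098
grip_force: 20.0
```

```bash
python3 -c "from h import *; g((.005,))"
```

```text
pos [0.5836 0.0351 0.1374] rot [-3.14   0.2    1.489] pivot [0.5919 0.1368 0.0871] gate(yaw) -0.004
r 138.37395619829252 gate(pos) 0.001
Ftool [ 0.6  -6.16  0.27] Fworld [-6.09  1.04 -0.37] tilt 0.2
0.005 [-0.07  0.69  0.01] [-0.001  -0.     -0.0049]
```

Contact came near x = 0.5812, and I've pressed about 3.5 mm at the bar end. One half step more, then I'll lower part-way and check that the bar isn't landing on the lip.

Emit:
carry_out:
  commands:
    - [1,[0,0.5,0],[-0.0007,0,-0.0035]]
    - [1,[0,0,0],[0,0,0]]
    - [1,[-0.6,0,2.2],[0,0.02,0]]
    - [1,[-0.6,0,2.2],[0,0.02,0]]
    - [1,[-0.6,0,2.2],[0,0.02,0]]
    - [1,[-0.6,0,2.2],[0,0.02,0]]
    - [1,[0,0,0],[0,0,0]]

```text
time_s: 15.8
ee_pos: [0.5835, 0.0311, 0.1288]
eef_rot: [-3.139, 0.119, 1.492]
force: [-7.1, 0.9, -2.5]
grip_width: 0.0099
grip_force: 20.0
```

Emit:
carry_out:
  commands:
    - [1,[-0.6,0,2.2],[0,0.02,0]]
    - [1,[0,0,0],[0,0,0]]
    - [1,[0,0,0],[0,0,0]]

```text
time_s: 16.18
ee_pos: [0.5835, 0.0303, 0.1267]
eef_rot: [-3.139, 0.1, 1.492]
force: [-8.4, -0.2, -2.7]
grip_width: 0.0099
grip_force: 20.0
```

```bash
python3 -c "from h import *; g(())"
```

```text
pos [0.5835 0.0303 0.1267] rot [-3.139  0.1    1.492] pivot [0.5918 0.1365 0.0869] gate(yaw) -0.007
r 143.11017909208104 gate(pos) -0.001
Ftool [-0.57 -8.34  2.76] Fworld [-8.38 -0.18 -2.67] tilt 0.1
```

Emit:
carry_out:
  commands:
    - [1,[-0.6,0,2.2],[0,0.02,0]]
    - [1,[-0.6,0,2.2],[0,0.02,0]]
    - [1,[0,0,0],[0,0,0]]

```text
time_s: 16.55
ee_pos: [0.5833, 0.0287, 0.1224]
eef_rot: [-3.139, 0.059, 1.492]
force: [-7.1, 1.3, -2.3]
grip_width: 0.0098
grip_force: 20.0
```

Emit:
carry_out:
  commands:
    - [1,[-0.6,0,2.2],[0,0.02,0]]
    - [1,[-0.6,0,2.2],[0,0.02,0]]
    - [1,[0,0,0],[0,0,0]]

```text
time_s: 16.92
ee_pos: [0.5832, 0.0273, 0.1181]
eef_rot: [-3.139, 0.019, 1.492]
force: [-7.5, 1.3, -2.8]
grip_width: 0.0096
grip_force: 20.0
```

Emit:
carry_out:
  commands:
    - [1,[-0.6,0,2.0],[0,0.02,0]]
    - [1,[0,0,0],[0,0,0]]
    - [1,[0,0,0],[0,0,0]]

```text
time_s: 17.3
ee_pos: [0.5832, 0.0268, 0.1162]
eef_rot: [-3.139, -0.0, 1.492]
force: [-8.5, 0.6, -1.9]
grip_width: 0.0096
grip_force: 20.0
```

Run:
```python
from h import *
g(())
s=ctrl.camera("scene")["img"];w=ctrl.camera("wrist")["img"]
cv2.imwrite("pics/f.png",np.hstack([cv2.resize(w,(400,300)),cv2.resize(s[150:270,200:360],(400,300))]))
```

```text
pos [0.5832 0.0268 0.1162] rot [-3.139 -0.     1.492] pivot [0.5918 0.1365 0.0872] gate(yaw) -0.007
r 146.57798497604452 gate(pos) -0.001
Ftool [-0.09 -8.55  1.95] Fworld [-8.53  0.58 -1.94] tilt -0.0
```

View pics/f.png

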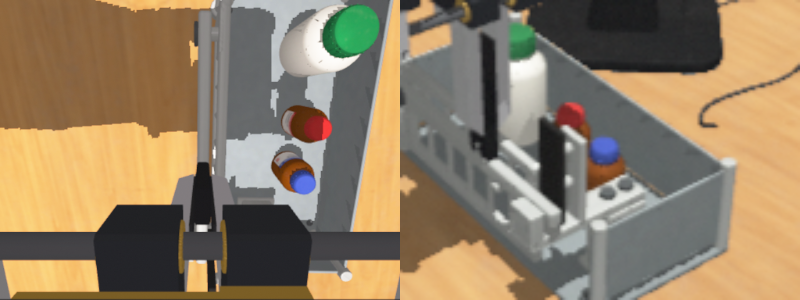

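The bar lies in the slot between the lip and the plate (right view at about 535,205). I'll settle it down and ease the pressure off slowly so it comes to rest against the lip.

Emit:
carry_out:
  commands:
    - [1,[0,0,0.7],[0,0,0]]
    - [1,[0,0,0],[0,0,0]]

```text
time_s: 17.65
ee_pos: [0.5834, 0.0267, 0.116]
eef_rot: [-3.14, -0.0, 1.492]
force: [-8.3, 0.6, 2.5]
grip_width: 0.01
grip_force: 20.0
```

Emit:
carry_out:
  commands:
    - [1,[0,-0.5,0],[0,0,0.0035]]
    - [1,[0,-0.5,0],[0,0,0.0035]]
    - [1,[0,0,0],[0,0,0]]

```text
time_s: 18.02
ee_pos: [0.5827, 0.0268, 0.116]
eef_rot: [-3.141, -0.001, 1.485]
force: [-6.0, 0.3, 1.4]
grip_width: 0.0099
grip_force: 20.0
```

Emit:
carry_out:
  commands:
    - [1,[0,-0.4,0],[0,0,0.0028]]
    - [1,[0,0,0],[0,0,0]]

```text
time_s: 18.27
ee_pos: [0.5824, 0.0269, 0.116]
eef_rot: [-3.141, -0.001, 1.482]
force: [-6.0, 1.4, -0.1]
grip_width: 0.0099
grip_force: 20.0
```

Emit:
carry_out:
  commands:
    - [1,[0,-0.3,0],[0,0,0.0021]]
    - [1,[0,0,0],[0,0,0]]

```text
time_s: 18.52
ee_pos: [0.5821, 0.0269, 0.1159]
eef_rot: [-3.141, -0.001, 1.48]
force: [-5.4, 1.1, 0.7]
grip_width: 0.0096
grip_force: 20.0
```

Emit:
carry_out:
  commands:
    - [1,[0,-0.3,0],[0,0,0.0021]]
    - [1,[0,0,0],[0,0,0]]

```text
time_s: 18.77
ee_pos: [0.5819, 0.0269, 0.1159]
eef_rot: [-3.141, -0.001, 1.478]
force: [-3.5, 0.8, 0.7]
grip_width: 0.0099
grip_force: 20.0
```

Emit:
carry_out:
  commands:
    - [1,[0,-0.3,0],[0,0,0.0021]]
    - [1,[0,0,0],[0,0,0]]

```text
time_s: 19.02
ee_pos: [0.5819, 0.0269, 0.1159]
eef_rot: [3.141, -0.001, 1.476]
force: [2.4, -0.8, -0.6]
grip_width: 0.0099
grip_force: 20.0
```

Emit:
carry_out:
  commands:
    - [1,[0,-0.2,0],[0,0,0.0014]]
    - [1,[0,0,0],[0,0,0]]

```text
time_s: 19.27
ee_pos: [0.5819, 0.0269, 0.1159]
eef_rot: [3.141, -0.001, 1.474]
force: [5.3, -0.5, -0.6]
grip_width: 0.0102
grip_force: 20.0
```

The bar is now held by the lip: pulling meets resistance at the same position. I'll relax to about zero force, open and retreat upward.

Emit:
carry_out:
  commands:
    - [1,[0,0.4,0],[0,0,0.0]]
    - [1,[0,0,0],[0,0,0]]
    - [0.85,[0,0,0],[0,0,0]]
    - [0.7,[0,0,0],[0,0,0]]
    - [0.6,[0,0,0],[0,0,0]]
    - [0.6,[0,0,0],[0,0,0]]
    - [0.6,[0,0,-10],[0,0,0]]
    - [0.6,[0,0,-30],[0,0,0]]
    - [0.6,[0,0,-40],[0,0,0]]
    - [0.6,[0,0,-40],[0,0,0]]

```text
time_s: 20.52
ee_pos: [0.5816, 0.0269, 0.2377]
eef_rot: [-3.141, -0.001, 1.475]
force: [1.0, -0.7, 1.0]
grip_width: 0.0377
grip_force: 0.0
```

Emit:
carry_out:
  commands:
    - [0.6,[0,0,0],[0,0,0]]
    - [0.6,[0,0,0],[0,0,0]]
    - [0.6,[0,0,0],[0,0,0]]
    - [0.6,[0,0,0],[0,0,0]]

```text
time_s: 21.02
ee_pos: [0.5815, 0.0269, 0.2349]
eef_rot: [-3.139, -0.001, 1.475]
force: [0.3, 0.8, -0.0]
grip_width: 0.0378
grip_force: 0.0
```

Run:
```python
from h import *
g(())
s=ctrl.camera("scene")["img"];P(["grip_tab"],"scene");w=ctrl.camera("wrist")["img"];P(["grip_tab"],"wrist")
cv2.imwrite("pics/g.png",np.hstack([cv2.resize(w,(400,300)),cv2.resize(s[150:270,200:360],(400,300))]))
```

```text
pos [0.5815 0.0269 0.2349] rot [-3.139e+00 -1.000e-03  1.475e+00] pivot [0.592  0.1364 0.206 ] gate(yaw) 0.01
r 146.77862025566424 gate(pos) 0.01
Ftool [0.82 0.19 0.03] Fworld [ 0.27  0.8  -0.03] tilt -0.001
scene grip_tab [([0.5787, 0.0234, 0.1307], 0.7)]
wrist grip_tab [([0.5829, 0.0222, 0.138], 0.9), ([0.6415, -0.0506, -0.0015], 0.34)]
```

View pics/g.png

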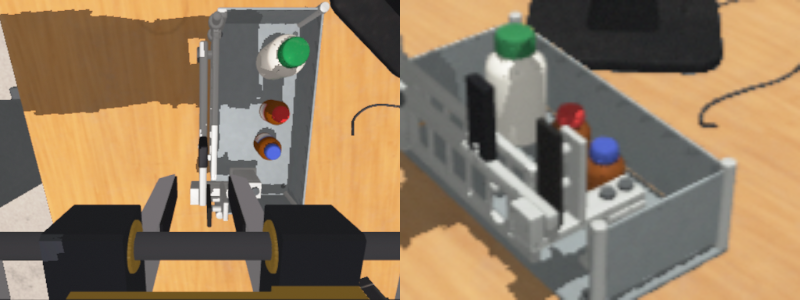

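The gate stays shut with the bar down between the lip and the plate (right view at about 530,205), the bottles are standing, and the gripper is clear. Handing in.

```bash
python3 -c "from station import ctrl; print(ctrl.hand_in())"
```

```text
the job is handed in; nothing more can be done
None
```

The gate is shut and stayed latched after I let go, with the bar down behind the lip, the bottles standing and the arm clear; I handed it in at about 21 s, and no verdict came back.

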